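Draw the sprung stop rod of the seal insertion tool to its length mark and hold it

TASK

Swing the long iron lever of the seal insertion tool back against its stop, so that it no longer lies over the way of the stop rod. Then take the stop rod by its upright grip, draw it out of its tube against its spring until its pointer is level with the fin of the length mark, and hold it there: finish still holding the rod, do not let it go. Leave the length mark as it is set and do not disturb the loose parts lying about.

Things in the scene. Friction and masses are not known exactly. Their poses are not given: they have to be found in the camera images.
- seal_tool: Seal insertion tool, fixed: grey iron plate 16 mm thick, x -155..185, y -170..250 mm in its frame, origin on the work surface, z up. A small dark screw press with a teal roller end housing under it stands at x 22..182, y 12..128, up to 187 mm high; screw axis x 80, y 70. On the robot's side (x -70) the stop rod lies in its tube along y and draws out along -y.
- lever (a joint): Angle (rad) of the long iron lever, which turns level about the upright screw. 0 = against its stop, its grip pointing along the tool's -y from the screw. It grows clockwise seen from above, as the lever swings towards the robot and over the rod's way, where it starts (0.8 to 1.0). It stays where it is left: friction about 0.5 N m, 2.5 N at the grip.
- lever_grip (a point): Point on the axis of the upright round hand grip at the lever's outer end: dark steel, 22 mm diameter, standing free 62 mm above the lever end; the point is 25 mm below its top, 215 mm above the work surface. Fixed to the lever. Under it the lever end is a boss 34 mm across.
- lever_pivot (a point): Point on the upright axis of the lever, at the height of lever_grip and 200 mm from it. The lever bar is 24 mm wide, 156 to 174 mm above the work surface; a 52 mm iron ball sits 110 mm out on the other side of the pivot.
- stop_rod: Sprung telescoping rod: 14 mm steel rod sliding, with a 22 mm sleeve, out of a fixed 30 mm tube (37 mm collar at its mouth). Origin in its 24 mm end block, 50 mm above the surface; axes as the tool's, draws out along -y. Starts fully in, travel 140 mm; the spring pulls it in with 4 N plus 0.6 N per 10 mm drawn. An upright black round grip, 20 mm diameter, rises to 83 mm above the origin.
- rod_grip (a point): Point on the axis of the stop rod's upright black grip, 28 mm below its top, 105 mm above the work surface. Tube, clamps, mark and loose parts near it are all under 75 mm high; only the press and lever are higher.
- pointer_tip (a point): Free end of the thin level steel pointer sticking out from the rod's end block along the tool's +x: 54 mm from the rod axis, 50 mm above the surface; moves with the rod. Axes as the tool's.
- length_mark (a point): Length mark: upright steel fin, 3 mm thick along the tool's y, 26 mm long, top 60 mm above the surface, on a rider clamped (40 N) to a graduated rail beside the rod. Point: its edge nearest the rod, at pointer height; axes as the tool's. The pointer is level with it when both have the same y in the tool's frame, at 60 to 110 mm of rod travel; it stops 3 mm short of the fin sideways.
- spacer_a: Bystander: cream nylon spacer ring 60 mm across, 16 mm high, lying on the tool's plate on the robot side of the rod. Origin centre of its underside.
- spacer_b: Bystander: same kind of ring, on the bench to the left of the tool.
- grease_cap: Bystander: orange grease cap, 44 mm across, 26 mm high, on the tool's plate under where the lever parks. Origin centre of its underside.
- puller_jaw: Bystander: steel bearing puller jaw, L-shaped, about 145 mm long, 18 mm high, on the bench to the right.
- bearing: Bystander: steel ball bearing ring 62 mm across, 17 mm high, on the bench to the right.
- drift: Bystander: brass drift, a plain round bar 24 mm thick, 130 mm long, lying on the bench to the left.
- wrench: Bystander: wrench lying on the bench to the right.

How it is judged:
By the outcome, as a careful person would: the job done as asked, in the order asked, and still so for the second after the job is handed in, while the arm keeps its last pose, push and grip.
It also fails if it takes over 58 s, if anything falls off the work surface, if the arm or the gripper's body presses on something with over 40 N, if the wrist force passes 120 N, or if a joint passes its speed limit or range.

ROBOT

A 7-joint arm with a two-finger parallel gripper is mounted at the origin on the work surface. World frame = base frame: x ahead of the robot, y to its left, z up, the work surface at z = 0. Lengths are in m, angles in rad, forces in N, time in s.
With the tool pointing down it reaches from about 0.425 to 0.825 m from the base axis. Payload 3.6 kg.
Tool frame: the origin (TCP) lies at the very end of the fingers, on their centre line; the grasp point (between the pads) lies 19 mm behind it (manip.hold_point_z is the distance from the TCP to the grasp point, in m); z points along the fingers, y is the line along which they close (so a half turn about z gives the same grasp; the last joint's range is limited). The gripper opens to 93 mm and grips with 3 to 60 N. Pads are 15 mm wide; open, the fingers measure 128 mm over their backs; the gripper's body (75 mm by 188 mm) begins 65 mm behind the grasp point.
Start: joints at [1.323, 0.615, -0.013, 1.423, 0.008, 1.103, -0.04], TCP at [0.143, -0.634, 0.219] pointing down, gripper open.
Joint ranges: [-3.12, 3.12], [-0.3, 2.06], [-1.34, 1.32], [0.26, 2.42], [-1.36, 4.5], [0.01, 1.98], [-2.84, 2.84]. Speed limits (rad/s): [2.79, 2.79, 3.14, 3.14, 3.14, 3.14, 3.14].

INTERFACE

Orientations are given as a rotation vector (axis times angle).
In Python, from plant import status, viewer, manip gives the robot as it stands.
- The arm moves only by the tool jog_arm, never from a script. Its arguments are lists of equal length, an entry for each row: "delta_pos": the shift along the tool's x, y, z in cm, a list of three; "twist": the turn, a rotation vector about the tool's x, y, z in degrees, a list of three; "jaw": the finger opening in cm, from 0 to 9.3. A call has exactly 5 rows; each row is the pose to reach, as a shift and turn from the pose commanded when the call began, along the tool's axes at that moment; what a row does not reach only later rows make up. A row lasts 1/12 s, in which the tool goes at most 41.7 mm and 7.16 degrees, less where a joint would pass 70% of its speed; a pose out of reach is approached as far as the arm can. A call with a gripper value outside its range is refused whole. The fingers move at their own pace and stop on an object; "newtons" is the grip in N (left out, the last holds). Time passes only in rows, so rows that repeat a pose let the fingers close, or fill a call up. It gives the time, the measured TCP pose, the force, the opening and the grip force at its end, in the units of the state.
- status.state(): the state, without advancing time (a new reading comes with each control period).
- viewer.grab_frame(name): name is "side" or "top" or "wrist"; returns a dict with "frame" (384x512x3 uint8, blue, green, red), "z_map" (384x512 float32, m along the optical axis (not along the pixel's ray), 0 where there is no reading), "fx", "fy", "cx", "cy" (pixels), "k1" (the pictures are not rectified: a ray, as slopes to the right and down, at radius r is drawn at 1 + k1 r^2 times it, then the intrinsics apply), "R" (3x3) and "t" (3): a world point X has camera coordinates R X + t. Camera axes: x right, y down, z forward; pixel columns grow to the right and rows downward; lengths in m; the calibration is good to about 2 mm. A picture is of the moment at which its call begins.
- manip.finish_job(): hands the job in; it is judged then, once.
The state is a dict: "time": time; "joint_positions": joint angles; "dq": joint speeds; "effort": joint torques, N m; "ee_pos": TCP position; "eef_rot": TCP orientation; "ft_force": force on the tool from outside, world axes, zero at the start; "moment": the same for the moment, N m; "finger_gap": finger opening in m; "finger_force": force on a finger pad.
Only numpy, scipy, OpenCV 4.12 (cv2) and the standard library are available. Lean on these libraries where they do the work, as an engineer would, in place of code of your own. Each camera call takes 0.05 s, during which the arm holds its last target. There are 200 camera calls.

## Working session

There is one attempt and no reset: what is moved stays moved. The work goes in short steps, Python scripts to look and compute and a tool call to move; the robot and the scene stay as the last step left them, time stands still between calls to the robot, and variables do not carry over. Pictures are saved under pics/ and viewed, at most 10 in all, crops included, and the job is handed in when it is done.

Besides the shell and the picture viewer there is one more tool, called as name(argument=value, ...), one argument or row to a line, values as JSON. jog_arm: Moves the arm, as the interface text tells. Its arguments: {"type":"object","properties":{"delta_pos":{"type":"array"},"twist":{"type":"array"},"jaw":{"type":"array"},"newtons":{"type":"number"}},"required":["delta_pos","twist","jaw"]}

```bash
mkdir -p pics; ls
cat > h.py <<'E'
import numpy as np, cv2, pickle
from plant import status, viewer, manip
from scipy.spatial.transform import Rotation as Ro
def grab(n,save=None):
    f=viewer.grab_frame(n)
    if save: cv2.imwrite('pics/'+save+'.png',f['frame']); pickle.dump(f,open('pics/'+save+'.pkl','wb'))
    return f
def cloud(f):
    K=np.array([[f['fx'],0,f['cx']],[0,f['fy'],f['cy']],[0,0,1.]])
    v,u=np.mgrid[0:384,0:512]
    p=np.stack([u,v],-1).reshape(-1,1,2).astype(float)
    s=cv2.undistortPoints(p,K,np.array([f['k1'],0,0,0.])).reshape(384,512,2)
    z=f['z_map']; C=np.dstack([s[...,0]*z,s[...,1]*z,z])
    W=(C-np.array(f['t']))@np.array(f['R']); W[z==0]=np.nan
    return W
E
python3 - <<'E'
from h import *
for n in('top','side'):
    f=grab(n,n+'0'); print(n,np.round(f['R'],3).tolist(),np.round(f['t'],3),f['fx'],f['k1'])
print(status.state())
E
```

```text
pics
top [[0.03, -1.0, 0.005], [-0.995, -0.03, -0.096], [0.096, -0.003, -0.995]] [-0.044  0.571  1.44 ] 475.62472778692046 -0.06720666443462575
side [[-0.919, -0.394, 0.009], [-0.259, 0.586, -0.768], [0.297, -0.708, -0.64]] [0.491 0.258 1.459] 464.6066892958424 -0.10140899813432211
{'time': 0.1, 'joint_positions': array([ 1.32247857,  0.61576859, -0.01260581,  1.42471588,  0.00812025,
        1.10338017, -0.04041779]), 'dq': array([ 3.54502374e-05, -3.20068007e-03,  7.06339758e-04, -3.05273007e-03,
        1.02450670e-03, -2.20589682e-04,  2.09634304e-03]), 'effort': array([ 8.59678112e-04, -4.60040903e+01,  2.09786128e-01, -1.66245300e+01,
       -6.12110761e-02,  1.69444887e-02,  8.55620965e-05]), 'ee_pos': array([ 0.14284946, -0.63339591,  0.21763957]), 'eef_rot': array([-3.12009392e+00, -3.47547697e-01,  4.63990046e-04]), 'ft_force': array([ 0.33524954, -0.24295465,  0.91487949]), 'moment': array([ 0.03867645, -0.03741825, -0.0026498 ]), 'finger_force': 0.0, 'finger_gap': 0.09268608359629812}
```

View pics/top0.png

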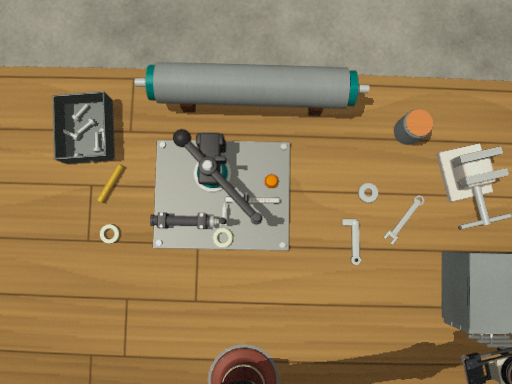

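View pics/side0.png

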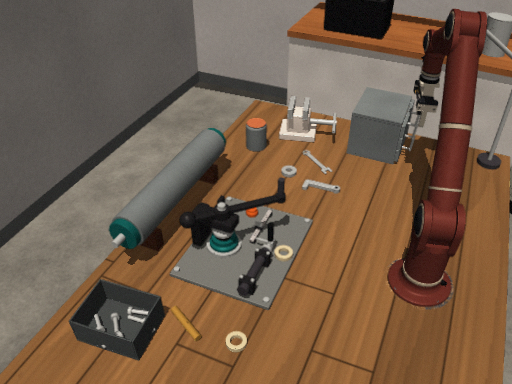

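Top view: plate spans (155..290, 140..248) px, roughly world-aligned. The lever's pivot is at (207,166) and its grip at (257,218). The rod grip is near (222,215), with the mark rail around (252,200).

Run:
```python
from h import *
f=pickle.load(open('pics/top0.pkl','rb')); W=cloud(f)
z=W[...,2]
for n,(u,v) in dict(pl1=(160,200),pl2=(285,160),pl3=(175,240),lev=(256,217),piv=(207,166),ball=(181,137),rg=(222,213),table=(300,300)).items(): print(n,W[v,u].round(4))
u0,v0=140,125
m=(z>.008)&(z<.024); m[:v0]=0;m[256:]=0;m[:,:u0]=0;m[:,300:]=0
m=cv2.morphologyEx(m.astype(np.uint8),cv2.MORPH_OPEN,np.ones((3,3)))
n,l,s,c=cv2.connectedComponentsWithStats(m); k=1+np.argmax(s[1:,4]); P=W[l==k][:,:2]
r=cv2.minAreaRect(P.astype(np.float32)); print(r, cv2.boxPoints(r))
b=(z>.195)&(z<.26);b[:200]=0;b[235:]=0;b[:,:240]=0;b[:,270:]=0
print('levtop',W[b].mean(0),b.sum(),W[b].min(0),W[b].max(0))
b=(z>.11)&(z<.15);b[:195]=0;b[232:]=0;b[:,:205]=0;b[:,240:]=0
print('rodtop',W[b].mean(0),b.sum(),W[b].min(0),W[b].max(0))
c=cv2.resize(f['frame'][130:255,145:300],None,fx=5,fy=4.8*1,interpolation=cv2.INTER_CUBIC); cv2.imwrite('pics/c0.png',c)
g=pickle.load(open('pics/side0.pkl','rb'))
c=cv2.resize(g['frame'][170:300,170:320],None,fx=4.6,fy=4.6,interpolation=cv2.INTER_CUBIC); cv2.imwrite('pics/c1.png',c)
```

```text
pl1 [0.5418 0.2738 0.0172]
pl2 [ 0.6792 -0.1114  0.0166]
pl3 [0.4197 0.2214 0.0174]
lev [ 0.4881 -0.0256  0.2395]
piv [0.6258 0.1129 0.1965]
ball [0.706  0.1892 0.1901]
rg [0.5075 0.0797 0.0153]
table [ 2.465e-01 -1.695e-01 -1.000e-04]
((0.5663819313049316, 0.08364418148994446), (0.3394884765148163, 0.4212585687637329), 1.3388876914978027) [[ 0.3917625   0.29024974]
 [ 0.4016056  -0.13089381]
 [ 0.74100137 -0.12296137]
 [ 0.73115826  0.2981822 ]]
levtop [ 0.48870293 -0.02670949  0.23760961] 57 [ 0.47869096 -0.03614086  0.21120164] [ 0.49873734 -0.01756304  0.2453639 ]
rodtop [0.48211612 0.0710888  0.13123768] 40 [0.4729074  0.06223354 0.12074919] [0.49072299 0.07966449 0.13814786]
```

View pics/c0.png

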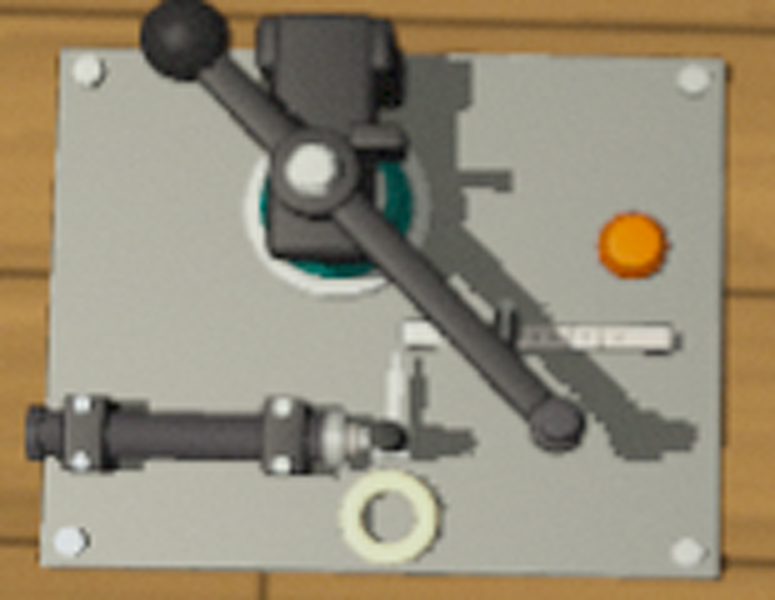

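View pics/c1.png

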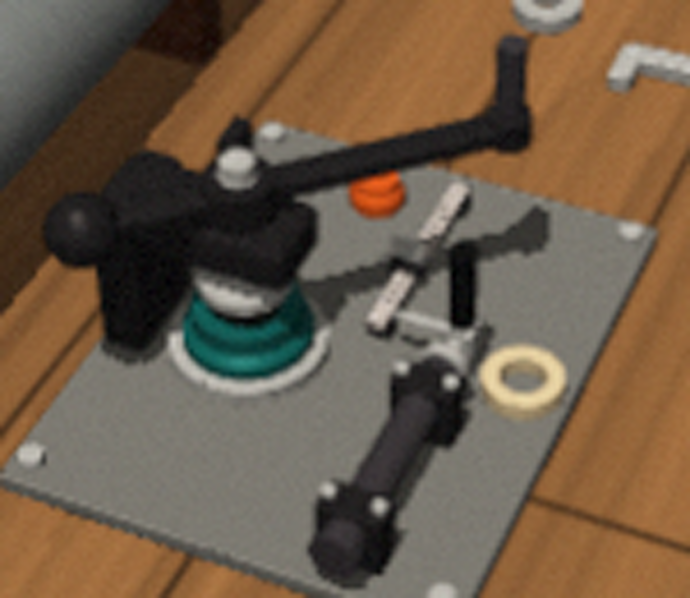

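Plate, lever grip and rod grip are located; they agree with the given geometry (yaw ≈ 0.023, origin ≈ (0.552, 0.043)). I'll write a delta helper next.

```bash
cat >> h.py <<'E'
YAW=.0234; O=np.array([.5523,.0432])
A=np.array([[np.cos(YAW),-np.sin(YAW)],[np.sin(YAW),np.cos(YAW)]])
def t2w(p): return O+A@np.array(p)
def w2t(p): return (np.array(p)-O)@A
Rd=np.array([[np.cos(YAW),np.sin(YAW),0],[np.sin(YAW),-np.cos(YAW),0],[0,0,-1]])
def plan(*pts):
    s=status.state(); R=Ro.from_rotvec(s['eef_rot'])
    print('t',s['time'],'tcp',s['ee_pos'].round(4),'F',s['ft_force'].round(2),'gap',s['finger_gap'].round(4),'ff',s['finger_force'])
    print('twist',np.degrees((R.inv()*Ro.from_matrix(Rd)).as_rotvec()).round(1))
    for p in pts: print('delta cm',(R.inv().apply(np.array(p)-s['ee_pos'])*100).round(2))
E
python3 - <<'E'
from h import *
plan((.2,-.58,.33),(.3,-.52,.33),(.4,-.40,.33),(.45,-.3,.33),(.489,-.027,.30))
E
```

```text
Traceback (most recent call last):
  File "h.py", line 23, in plan
    print('t',s['time'],'tcp',s['ee_pos'].round(4),'F',s['ft_force'].round(2),'gap',s['finger_gap'].round(4),'ff',s['finger_force'])
                                                                                    ^^^^^^^^^^^^^^^^^^^^^
AttributeError: 'float' object has no attribute 'round'
```

```bash
sed -i "s/s\['finger_gap'\].round(4)/round(s['finger_gap'],4)/" h.py
python3 - <<'E'
from h import *
plan((.2,-.58,.33),(.3,-.52,.33),(.4,-.40,.33),(.45,-.3,.33),(.489,-.027,.30))
E
```

```text
t 0.1 tcp [ 0.1428 -0.6334  0.2176] F [ 0.34 -0.24  0.91] gap 0.0927 ff 0.0
twist [-0.1  0.  11.4]
delta cm [  6.75  -3.98 -11.23]
delta cm [ 17.82  -7.63 -11.22]
delta cm [ 30.22 -17.13 -11.2 ]
delta cm [ 37.3  -25.79 -11.18]
delta cm [ 47.11 -51.55  -8.12]
```

jog_arm(
  delta_pos=[
    [0,0,-4],
    [1,-0.5,-8],
    [4,-2,-11],
    [7.5,-3.5,-11],
    [11,-5,-11],
  ],
  twist=[
    [0,0,2],
    [0,0,4],
    [0,0,6],
    [0,0,9],
    [0,0,11.4],
  ],
  jaw=[9.3,9.3,9.3,9.3,9.3],
)

```text
time: 0.52
ee_pos: [0.2402, -0.5614, 0.3311]
eef_rot: [3.137, 0.029, 0.004]
ft_force: [0.9, -0.8, -0.3]
finger_gap: 0.0932
finger_force: 0.0
```

Run:
```python
from h import *
plan((.3,-.52,.33),(.4,-.40,.33),(.45,-.3,.33),(.489,-.027,.30))
```

```text
t 0.5167 tcp [ 0.2402 -0.5614  0.3311] F [ 0.85 -0.79 -0.26] gap 0.0932 ff 0.0
twist [ 0.3 -0.1 -0.3]
delta cm [ 6.06 -4.03  0.11]
delta cm [ 16.27 -15.84   0.08]
delta cm [ 21.45 -25.75   0.05]
delta cm [ 25.85 -52.99   2.93]
```

jog_arm(
  delta_pos=[
    [3,-2.5,0],
    [6,-5,0],
    [9,-7.5,0],
    [12,-10,0],
    [15,-13,0],
  ],
  twist=[
    [0,0,0],
    [0,0,0],
    [0,0,0],
    [0,0,0],
    [0,0,0],
  ],
  jaw=[9.3,9.3,9.3,9.3,9.3],
)

```text
time: 0.93
ee_pos: [0.3865, -0.4272, 0.3281]
eef_rot: [-3.141, -0.034, 0.001]
ft_force: [1.6, -0.1, -0.1]
finger_gap: 0.0929
finger_force: 0.0
```

jog_arm(
  delta_pos=[
    [2,-3.5,0],
    [4,-7,0],
    [5.5,-10.5,0],
    [7,-14,0],
    [8,-17,0],
  ],
  twist=[
    [0,0,0],
    [0,0,0],
    [0,0,0],
    [0,0,0],
    [0,0,0],
  ],
  jaw=[9.3,9.3,9.3,9.3,9.3],
)

```text
time: 1.35
ee_pos: [0.463, -0.253, 0.3282]
eef_rot: [-3.14, -0.041, 0.0]
ft_force: [0.5, 0.6, 0.7]
finger_gap: 0.0932
finger_force: 0.0
```

jog_arm(
  delta_pos=[
    [1,-4,0],
    [2,-8,0],
    [2.5,-12,0],
    [2.5,-16,0],
    [2.5,-20,0],
  ],
  twist=[
    [0,0,0],
    [0,0,0],
    [0,0,0],
    [0,0,0],
    [0,0,0],
  ],
  jaw=[9.3,9.3,9.3,9.3,9.3],
)

```text
time: 1.77
ee_pos: [0.4818, -0.0539, 0.3283]
eef_rot: [-3.141, -0.036, 0.001]
ft_force: [0.7, -0.5, -1.0]
finger_gap: 0.0931
finger_force: 0.0
```

Run:
```python
from h import *
plan((.488,-.0265,.30),(.488,-.0265,.198))
```

```text
t 1.7667 tcp [ 0.4818 -0.0539  0.3283] F [ 0.74 -0.5  -1.02] gap 0.0931 ff 0.0
twist [-0.  0. -0.]
delta cm [ 0.68 -2.72  2.83]
delta cm [ 0.69 -2.72 13.03]
```

jog_arm(
  delta_pos=[
    [0.7,-2.7,0],
    [0.7,-2.7,2.8],
    [0.7,-2.7,6.5],
    [0.7,-2.7,10],
    [0.7,-2.7,13],
  ],
  twist=[
    [0,0,0],
    [0,0,0],
    [0,0,0],
    [0,0,0],
    [0,0,0],
  ],
  jaw=[9.3,9.3,9.3,9.3,9.3],
)

```text
time: 2.18
ee_pos: [0.4875, -0.0286, 0.1966]
eef_rot: [3.141, 0.037, -0.003]
ft_force: [-0.0, 0.3, -0.3]
finger_gap: 0.0934
finger_force: 0.0
```

jog_arm(
  delta_pos=[
    [0,0,0],
    [0,0,0],
    [0,0,0],
    [0,0,0],
    [0,0,0],
  ],
  twist=[
    [0,0,0],
    [0,0,0],
    [0,0,0],
    [0,0,0],
    [0,0,0],
  ],
  jaw=[4,2,1.5,1.5,1.5],
  newtons=15,
)

```text
time: 2.6
ee_pos: [0.49, -0.0288, 0.2006]
eef_rot: [3.141, 0.035, 0.007]
ft_force: [-0.2, 0.4, -0.6]
finger_gap: 0.0644
finger_force: 0.0
```

Run:
```python
from h import *
plan()
f=grab('wrist','w1'); W=cloud(f); print(np.round(f['R'],3).tolist())
p=t2w((.08,.07)); a0=.809
s=status.state()
e=s['ee_pos'][:2]; d=(e-p)@A; print('r',np.hypot(*d),'ang',np.arctan2(-d[0],-d[1]))
```

```text
t 2.6 tcp [ 0.49   -0.0288  0.2006] F [-0.22  0.36 -0.61] gap 0.0644 ff 0.0
twist [ 0.  -0.2 -0. ]
[[0.022, -1.0, -0.0], [-0.955, -0.021, 0.296], [-0.296, -0.006, -0.955]]
r 0.20135325553117456 ang 0.7981956740681573
```

jog_arm(
  delta_pos=[
    [0,0,0],
    [0,0,0],
    [0,0,0],
    [0,0,0],
    [0,0,0],
  ],
  twist=[
    [0,0,0],
    [0,0,0],
    [0,0,0],
    [0,0,0],
    [0,0,0],
  ],
  jaw=[1.5,1.5,1.5,1.5,1.5],
)

```text
time: 3.07
ee_pos: [0.4891, -0.0277, 0.1988]
eef_rot: [-3.139, -0.036, -0.002]
ft_force: [2.2, 5.1, -2.6]
finger_gap: 0.0271
finger_force: 2.6
```

jog_arm(
  delta_pos=[
    [0,0,0],
    [0,0,0],
    [0,0,0],
    [0,0,0],
    [0,0,0],
  ],
  twist=[
    [0,0,0],
    [0,0,0],
    [0,0,0],
    [0,0,0],
    [0,0,0],
  ],
  jaw=[1.5,1.5,1.5,1.5,1.5],
)

```text
time: 3.48
ee_pos: [0.4899, -0.026, 0.1987]
eef_rot: [-3.138, -0.039, -0.004]
ft_force: [3.1, 5.2, -1.3]
finger_gap: 0.022
finger_force: 15.0
```

Run:
```python
from h import *
plan()
s=status.state(); R=Ro.from_matrix(Rd)
p=t2w((.08,.07)); e=s['ee_pos'][:2]; d=(e-p)@A; a0=np.arctan2(-d[0],-d[1]); r=np.hypot(*d); print(a0,r)
for a in np.linspace(a0,-.02,11)[1:]:
    q=np.r_[p+A@(-r*np.array([np.sin(a),np.cos(a)])),s['ee_pos'][2]]
    print(round(a,3),(R.inv().apply(q-s['ee_pos'])*100).round(2))
```

```text
t 3.4833 tcp [ 0.4899 -0.026   0.1987] F [ 3.1   5.22 -1.28] gap 0.022 ff 15.001184642314911
twist [-0.2 -0.1  0.1]
0.807710389819991 0.19928287193978655
0.725 [1.19 1.14 0.  ]
0.642 [2.47 2.19 0.  ]
0.559 [3.83 3.12 0.  ]
0.477 [5.26 3.93 0.  ]
0.394 [6.75 4.63 0.  ]
0.311 [8.3 5.2 0. ]
0.228 [9.89 5.64 0.  ]
0.146 [11.51  5.94  0.  ]
0.063 [13.15  6.12  0.  ]
-0.02 [14.8   6.15  0.  ]
```

jog_arm(
  delta_pos=[
    [0.6,0.6,0],
    [1.2,1.15,0],
    [2.1,1.9,0],
    [3.0,2.55,0],
    [3.8,3.1,0],
  ],
  twist=[
    [0,0,0],
    [0,0,0],
    [0,0,0],
    [0,0,0],
    [0,0,0],
  ],
  jaw=[1.5,1.5,1.5,1.5,1.5],
)

```text
time: 3.9
ee_pos: [0.5274, -0.0572, 0.1988]
eef_rot: [-3.139, -0.04, 0.002]
ft_force: [-2.7, 4.6, 3.3]
finger_gap: 0.0219
finger_force: 15.0
```

jog_arm(
  delta_pos=[
    [0.9,0.5,0],
    [1.8,1.0,0],
    [2.7,1.45,0],
    [3.6,1.8,0],
    [4.5,2.1,0],
  ],
  twist=[
    [0,0,0],
    [0,0,0],
    [0,0,0],
    [0,0,0],
    [0,0,0],
  ],
  jaw=[1.5,1.5,1.5,1.5,1.5],
)

```text
time: 4.32
ee_pos: [0.5724, -0.0774, 0.1987]
eef_rot: [-3.139, -0.039, 0.004]
ft_force: [-3.1, 3.2, 3.4]
finger_gap: 0.022
finger_force: 15.0
```

```bash
cat > lev.py <<'E'
from h import *
plan()
s=status.state(); R=Ro.from_rotvec(s['eef_rot'])
p=t2w((.08,.07)); e=s['ee_pos'][:2]; d=(e-p)@A; a0=np.arctan2(-d[0],-d[1]); r=np.hypot(*d); print(a0,r,'tool-F',A.T@s['ft_force'][:2])
r=.1995
for a in np.linspace(a0,-.02,6)[1:]:
    q=np.r_[p+A@(-r*np.array([np.sin(a),np.cos(a)])),.1987]
    print(round(a,3),(R.inv().apply(q-s['ee_pos'])*100).round(2))
E
python3 lev.py
```

```text
t 4.3167 tcp [ 0.5724 -0.0774  0.1987] F [-3.12  3.18  3.43] gap 0.022 ff 15.000708103179932
twist [-0.1  0.1  0.1]
0.3171492594454507 0.20109568434133843 tool-F [-3.03997575  3.25320608]
0.25 [1.34 0.23 0.  ]
0.182 [ 2.65  0.52 -0.  ]
0.115 [ 3.98  0.72 -0.01]
0.047 [ 5.32  0.83 -0.01]
-0.02 [ 6.67  0.85 -0.01]
```

Following the arc well; now the slower approach to the stop.

jog_arm(
  delta_pos=[
    [1.1,0.3,0],
    [2.1,0.5,0],
    [3.1,0.7,0],
    [4.0,0.8,0],
    [4.8,0.9,0],
  ],
  twist=[
    [0,0,0],
    [0,0,0],
    [0,0,0],
    [0,0,0],
    [0,0,0],
  ],
  jaw=[1.5,1.5,1.5,1.5,1.5],
)

```text
time: 4.73
ee_pos: [0.6206, -0.0847, 0.1988]
eef_rot: [-3.138, -0.038, 0.004]
ft_force: [-3.7, 4.5, 3.1]
finger_gap: 0.0208
finger_force: 15.0
```

jog_arm(
  delta_pos=[
    [0.4,0,0],
    [0.8,0,0],
    [1.2,0,0],
    [1.5,0,0],
    [1.7,0,0],
  ],
  twist=[
    [0,0,0],
    [0,0,0],
    [0,0,0],
    [0,0,0],
    [0,0,0],
  ],
  jaw=[1.5,1.5,1.5,1.5,1.5],
)

```text
time: 5.15
ee_pos: [0.6282, -0.0846, 0.198]
eef_rot: [-3.138, -0.037, 0.038]
ft_force: [-17.7, 5.6, 9.8]
finger_gap: 0.0219
finger_force: 15.0
```

```bash
python3 lev.py
```

```text
t 5.15 tcp [ 0.6282 -0.0846  0.198 ] F [-17.74   5.6    9.82] gap 0.0219 ff 15.003304928541183
twist [-0.2  1.4  0. ]
0.03551671959148792 0.1996541966206854 tool-F [-17.60492016   6.01830109]
0.024 [ 0.22 -0.01 -0.08]
0.013 [ 0.44 -0.   -0.08]
0.002 [ 0.66 -0.   -0.09]
-0.009 [ 0.88 -0.   -0.1 ]
-0.02 [ 1.11 -0.01 -0.1 ]
```

jog_arm(
  delta_pos=[
    [-0.3,0,0],
    [-0.6,0,0],
    [-0.6,0,0],
    [-0.6,0,0],
    [-0.6,0,0],
  ],
  twist=[
    [0,0,0],
    [0,0,0],
    [0,0,0],
    [0,0,0],
    [0,0,0],
  ],
  jaw=[1.5,1.5,4,6,6],
)

```text
time: 5.57
ee_pos: [0.6326, -0.0885, 0.1986]
eef_rot: [3.139, 0.033, 0.002]
ft_force: [0.8, -0.8, -0.5]
finger_gap: 0.037
finger_force: 0.0
```

jog_arm(
  delta_pos=[
    [0,0,0],
    [0,0,0],
    [0,0,0],
    [0,0,0],
    [0,0,0],
  ],
  twist=[
    [0,0,0],
    [0,0,0],
    [0,0,0],
    [0,0,0],
    [0,0,0],
  ],
  jaw=[6,6,6,6,6],
)

```text
time: 5.98
ee_pos: [0.6321, -0.0867, 0.1987]
eef_rot: [3.141, 0.036, 0.0]
ft_force: [-0.9, -0.2, -1.3]
finger_gap: 0.0599
finger_force: 0.0
```

jog_arm(
  delta_pos=[
    [0,0,-2],
    [0,0,-5],
    [0,0,-8],
    [0,0,-11],
    [0,0,-13],
  ],
  twist=[
    [0,0,0],
    [0,0,0],
    [0,0,0],
    [0,0,0],
    [0,0,0],
  ],
  jaw=[6,6,6,6,6],
)

```text
time: 6.4
ee_pos: [0.6329, -0.0865, 0.3322]
eef_rot: [3.141, 0.036, 0.007]
ft_force: [-0.4, 0.4, 0.7]
finger_gap: 0.0598
finger_force: 0.0
```

Run:
```python
from h import *
plan((.42,-.10,.33))
g=grab('side','s2')
c=cv2.resize(g['frame'][150:300,170:320],None,fx=4,fy=4,interpolation=cv2.INTER_CUBIC); cv2.imwrite('pics/c2.png',c)
```

```text
t 6.4 tcp [ 0.6329 -0.0865  0.3322] F [-0.43  0.42  0.74] gap 0.0598 ff 0.0
twist [ 0.  -0.3 -0. ]
delta cm [-21.32   0.86   0.12]
```

jog_arm(
  delta_pos=[
    [-2.5,3,0],
    [-5,6,0],
    [-8,9,0],
    [-11,12,0],
    [-14,15,0],
  ],
  twist=[
    [0,0,0],
    [0,0,0],
    [0,0,0],
    [0,0,0],
    [0,0,0],
  ],
  jaw=[7,8,9,9,9],
)

```text
time: 6.87
ee_pos: [0.4954, -0.2392, 0.3284]
eef_rot: [3.141, 0.036, -0.0]
ft_force: [1.7, -1.1, 0.2]
finger_gap: 0.0877
finger_force: 0.0
```

Run:
```python
from h import *
plan()
f=grab('top','t3'); g=grab('side','s3')
a=cv2.resize(f['frame'][125:255,145:300],None,fx=5,fy=4.6,interpolation=cv2.INTER_CUBIC); cv2.imwrite('pics/c3.png',a)
W=cloud(f); z=W[...,2]
b=(z>.195)&(z<.26);b[:150]=0;b[225:]=0;b[:,:240]=0;b[:,300:]=0
print('levtop',W[b].mean(0),b.sum(),W[b].min(0),W[b].max(0), w2t(W[b].mean(0)[:2]))
b=(z>.11)&(z<.15);b[:195]=0;b[232:]=0;b[:,:205]=0;b[:,240:]=0
print('rodtop',W[b].mean(0),b.sum(),w2t(W[b].mean(0)[:2]))
# fin / pointer region, tool coords
T=np.dstack([(W[...,:2]-O)@A,z])*1000
# print grid of heights near rail
m=(T[...,0]>-75)&(T[...,0]<40)&(T[...,1]<40)&(T[...,1]>-160)&(z>.03)
for v,u in np.argwhere(m): print((u,v),T[v,u].round().astype(int).tolist(),f['frame'][v,u].tolist(),end='; ')
```

```text
t 6.8667 tcp [ 0.4954 -0.2392  0.3284] F [ 1.69 -1.06  0.2 ] gap 0.0877 ff 0.0
twist [ 0.  0. -0.]
levtop [ 0.63194041 -0.08590311  0.2335202 ] 70 [ 0.62308575 -0.09611651  0.19532295] [ 0.64450369 -0.07582322  0.24529865] [ 0.07659787 -0.13093118]
rodtop [0.48224779 0.07087443 0.13120858] 41 [-0.06938551  0.02930592]
(np.int64(219), np.int64(182)) [39, 39, 133] [34, 37, 25]; (np.int64(224), np.int64(186)) [38, 31, 31] [119, 126, 125]; (np.int64(270), np.int64(186)) [39, -110, 32] [0, 86, 176]; (np.int64(271), np.int64(186)) [39, -113, 34] [0, 83, 175]; (np.int64(272), np.int64(186)) [39, -116, 31] [0, 80, 171]; (np.int64(274), np.int64(186)) [39, -123, 32] [0, 80, 163]; (np.int64(272), np.int64(187)) [36, -116, 32] [0, 73, 152]; (np.int64(245), np.int64(192)) [20, -34, 33] [186, 196, 194]; (np.int64(246), np.int64(192)) [20, -37, 39] [192, 199, 198]; (np.int64(247), np.int64(192)) [19, -40, 40] [159, 170, 170]; (np.int64(245), np.int64(193)) [17, -34, 36] [193, 203, 200]; (np.int64(246), np.int64(193)) [17, -37, 38] [201, 209, 206]; (np.int64(247), np.int64(193)) [17, -40, 38] [144,
[... 20264 characters left out ...]
.int64(221)) [-73, 38, 130] [83, 89, 90]; (np.int64(220), np.int64(221)) [-73, 35, 133] [83, 89, 91]; (np.int64(221), np.int64(221)) [-73, 32, 128] [82, 85, 89]; (np.int64(222), np.int64(221)) [-73, 29, 133] [76, 81, 83]; (np.int64(223), np.int64(221)) [-73, 26, 134] [72, 77, 78]; (np.int64(224), np.int64(221)) [-73, 24, 131] [57, 59, 61]; (np.int64(225), np.int64(221)) [-73, 21, 127] [17, 12, 12]; (np.int64(226), np.int64(221)) [-71, 21, 86] [62, 65, 65]; (np.int64(227), np.int64(221)) [-70, 19, 59] [93, 101, 99]; (np.int64(225), np.int64(222)) [-75, 22, 109] [23, 28, 31]; (np.int64(226), np.int64(222)) [-74, 21, 75] [68, 73, 74]; (np.int64(227), np.int64(222)) [-73, 19, 63] [96, 105, 101];
```

View pics/c3.png

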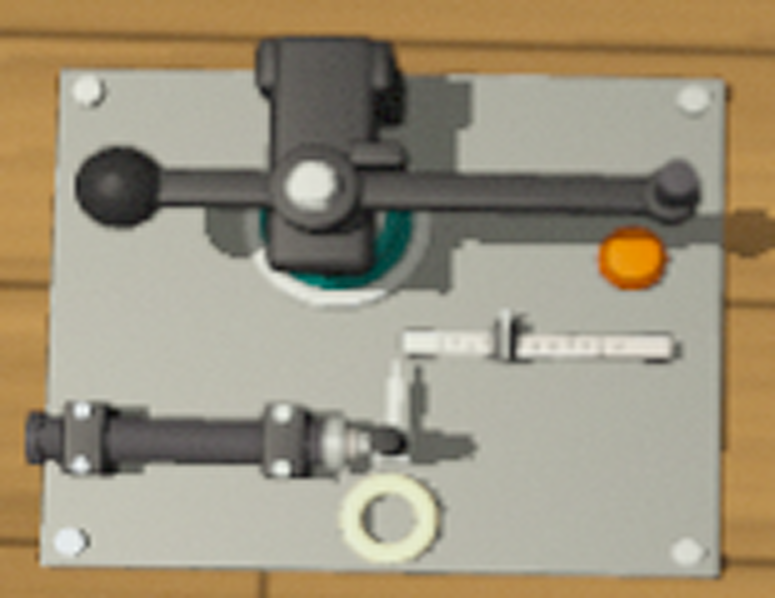

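Lever is now parked along the plate's -y (grip at crop (675,185)) and clear of the rod. The fin is at px 246 (tool y ≈ -37), the pointer at px 224 (tool y ≈ 29). I'll check the lever angle more finely.

Run:
```python
from h import *
for n in('t3','s3'):
    f=pickle.load(open('pics/%s.pkl'%n,'rb')); W=cloud(f); z=W[...,2]
    T=np.dstack([(W[...,:2]-O)@A,z])*1000
    m=(z>.168)&(z<.182)&(T[...,1]<30)&(T[...,1]>-110)&(T[...,0]>50)&(T[...,0]<110)
    P=T[m]; ys=P[:,1]; q=np.polyfit(ys,P[:,0],1); print(n,m.sum(),'slope rad',q[0], 'x@pivot',np.polyval(q,70),'x@grip',np.polyval(q,-130))
    m=(z>.232)&(z<.25)&(T[...,1]<-100)&(T[...,1]>-160)&(T[...,0]>40)&(T[...,0]<110); print('cap',m.sum(),T[m].mean(0),np.ptp(T[m],axis=0))
    # plate edge angle check
    m=(z>.008)&(z<.024)&(abs(T[...,0]-15)<200)&(abs(T[...,1]-40)<240)
    m=cv2.morphologyEx(m.astype(np.uint8),cv2.MORPH_OPEN,np.ones((3,3)))>0
    r=cv2.minAreaRect(T[m][:,:2].astype(np.float32)); print(r)
```

```text
t3 418 slope rad 0.014448119848529794 x@pivot 80.91065478035232 x@grip 78.02103081064635
cap 56 [  78.01663635 -131.36194798  239.1308351 ] [20.99030344 19.11634147 12.92150205]
((15.76849365234375, 39.92243957519531), (421.58599853515625, 340.359619140625), 89.71013641357422)
s3 176 slope rad 0.008851410874952134 x@pivot 79.89340751613177 x@grip 78.12312534114135
cap 26 [  78.73776542 -122.35475539  237.84322397] [19.45585914 24.65422375  7.79150921]
((19.525177001953125, 44.486114501953125), (427.1617431640625, 344.4148864746094), 89.75126647949219)
```

Lever is within about 0.01 rad of the stop. I'll give it a confirming push with closed fingers from the robot side.

jog_arm(
  delta_pos=[
    [2,-3,0],
    [4,-6,0],
    [6,-9,0],
    [7.5,-12,0],
    [8.5,-14.7,0],
  ],
  twist=[
    [0,0,0],
    [0,0,0],
    [0,0,0],
    [0,0,0],
    [0,0,0],
  ],
  jaw=[0,0,0,0,0],
)

```text
time: 7.38
ee_pos: [0.58, -0.086, 0.3281]
eef_rot: [-3.14, -0.039, -0.0]
ft_force: [-0.5, 0.3, -0.1]
finger_gap: 0.0607
finger_force: 0.0
```

jog_arm(
  delta_pos=[
    [0,0,1],
    [0,0,2],
    [0,0,3],
    [0,0,3],
    [0,0,3],
  ],
  twist=[
    [0,0,0],
    [0,0,0],
    [0,0,0],
    [0,0,0],
    [0,0,0],
  ],
  jaw=[0,0,0,0,0],
)

```text
time: 7.8
ee_pos: [0.5777, -0.091, 0.2977]
eef_rot: [3.141, 0.031, -0.004]
ft_force: [0.4, -0.5, -0.6]
finger_gap: 0.0279
finger_force: 0.0
```

jog_arm(
  delta_pos=[
    [0,0,2],
    [0,0,4],
    [0,0,6],
    [0,0,8],
    [0,0,10],
  ],
  twist=[
    [0,0,0],
    [0,0,0],
    [0,0,0],
    [0,0,0],
    [0,0,0],
  ],
  jaw=[0,0,0,0,0],
)

```text
time: 8.22
ee_pos: [0.5789, -0.0907, 0.1986]
eef_rot: [3.141, 0.032, 0.003]
ft_force: [0.0, -0.7, 0.9]
finger_gap: 0.0007
finger_force: 0.0
```

Run:
```python
from h import *
plan((.633,-.086,.198))
```

```text
t 8.2167 tcp [ 0.5789 -0.0907  0.1986] F [ 0.04 -0.67  0.9 ] gap 0.0007 ff 0.0
twist [ 0.  -0.1 -0.2]
delta cm [ 5.42 -0.36  0.07]
```

jog_arm(
  delta_pos=[
    [1,-0.3,0],
    [2,-0.3,0],
    [2.6,-0.3,0],
    [3.0,-0.3,0],
    [3.3,-0.3,0],
  ],
  twist=[
    [0,0,0],
    [0,0,0],
    [0,0,0],
    [0,0,0],
    [0,0,0],
  ],
  jaw=[0,0,0,0,0],
)

```text
time: 8.63
ee_pos: [0.6121, -0.0862, 0.1991]
eef_rot: [3.141, 0.034, 0.001]
ft_force: [-0.3, 0.4, -0.8]
finger_gap: 0.0009
finger_force: 0.0
```

jog_arm(
  delta_pos=[
    [0.1,0,0],
    [0.2,0,0],
    [0.3,0,0],
    [0.4,0,0],
    [0.5,0,0],
  ],
  twist=[
    [0,0,0],
    [0,0,0],
    [0,0,0],
    [0,0,0],
    [0,0,0],
  ],
  jaw=[0,0,0,0,0],
)

```text
time: 9.05
ee_pos: [0.6153, -0.0854, 0.1988]
eef_rot: [3.141, 0.036, -0.005]
ft_force: [-4.9, -0.5, 3.2]
finger_gap: 0.0004
finger_force: 2.2
```

jog_arm(
  delta_pos=[
    [0.1,0,0],
    [0.2,0,0],
    [0.3,0,0],
    [0.4,0,0],
    [0.5,0,0],
  ],
  twist=[
    [0,0,0],
    [0,0,0],
    [0,0,0],
    [0,0,0],
    [0,0,0],
  ],
  jaw=[0,0,0,0,0],
)

```text
time: 9.47
ee_pos: [0.6152, -0.0854, 0.1988]
eef_rot: [3.141, 0.035, -0.023]
ft_force: [-15.2, -0.2, 10.9]
finger_gap: 0.0005
finger_force: 7.7
```

jog_arm(
  delta_pos=[
    [-1.5,0,0],
    [-3,0,-1],
    [-4,0,-5],
    [-5,-2,-9],
    [-8,-5,-12],
  ],
  twist=[
    [0,0,0],
    [0,0,0],
    [0,0,0],
    [0,0,0],
    [0,0,0],
  ],
  jaw=[0,0,3,6,9.3],
)

```text
time: 9.88
ee_pos: [0.5509, -0.0468, 0.313]
eef_rot: [3.14, 0.028, 0.011]
ft_force: [0.6, 0.1, 1.7]
finger_gap: 0.0159
finger_force: 0.0
```

Run:
```python
from h import *
plan((.482,.0705,.32),(.482,.0705,.086))
f=grab('top','t4');W=cloud(f); z=W[...,2]; T=np.dstack([(W[...,:2]-O)@A,z])*1000
m=(z>.232)&(z<.25)&(T[...,1]<-100)&(T[...,1]>-160)&(T[...,0]>40)&(T[...,0]<110); print('cap',m.sum(),T[m].mean(0))
```

```text
t 9.8833 tcp [ 0.5509 -0.0468  0.313 ] F [0.6  0.11 1.69] gap 0.0159 ff 0.0
twist [ 0.1 -0.4 -0.3]
delta cm [ -6.68 -11.85  -0.76]
delta cm [ -6.84 -11.88  22.64]
cap 0 [nan nan nan]<stdin>:4: RuntimeWarning: Mean of empty slice.
  ret = um.true_divide(
```

jog_arm(
  delta_pos=[
    [-1.7,-3,0],
    [-3.4,-6,0],
    [-5.1,-9,0],
    [-6.7,-11.8,0],
    [-6.7,-11.8,0],
  ],
  twist=[
    [0,0,0],
    [0,0,0],
    [0,0,0],
    [0,0,0],
    [0,0,0],
  ],
  jaw=[9.3,9.3,9.3,9.3,9.3],
)

```text
time: 10.35
ee_pos: [0.4755, 0.0792, 0.3108]
eef_rot: [-3.137, -0.055, 0.001]
ft_force: [-0.5, 0.4, -0.1]
finger_gap: 0.0532
finger_force: 0.0
```

jog_arm(
  delta_pos=[
    [0,0,1],
    [0,0,2],
    [0,0,3.5],
    [0,0,5],
    [0,0,7],
  ],
  twist=[
    [0,0,0],
    [0,0,0],
    [0,0,0],
    [0,0,0],
    [0,0,0],
  ],
  jaw=[9.3,9.3,9.3,9.3,9.3],
)

```text
time: 10.77
ee_pos: [0.48, 0.0716, 0.2404]
eef_rot: [-3.141, -0.036, -0.006]
ft_force: [-0.6, 0.2, -0.0]
finger_gap: 0.0861
finger_force: 0.0
```

Run:
```python
from h import *
plan((.482,.0705,.25),(.482,.0705,.088))
f=grab('top','t5');W=cloud(f); z=W[...,2]; T=np.dstack([(W[...,:2]-O)@A,z])*1000
m=(z>.232)&(z<.25)&(T[...,1]<-100)&(T[...,1]>-160)&(T[...,0]>40)&(T[...,0]<110); print('cap',m.sum(),T[m].mean(0))
```

```text
t 10.7667 tcp [0.48   0.0716 0.2404] F [-0.59  0.23 -0.04] gap 0.0861 ff 0.0
twist [-0.  -0.2 -0. ]
delta cm [ 0.2   0.11 -0.96]
delta cm [ 0.14  0.12 15.24]
cap 51 [  78.42599155 -130.96553944  240.17556509]
```

jog_arm(
  delta_pos=[
    [0.2,0.1,3],
    [0.2,0.1,6],
    [0.2,0.1,9],
    [0.2,0.1,12],
    [0.2,0.1,15],
  ],
  twist=[
    [0,0,0],
    [0,0,0],
    [0,0,0],
    [0,0,0],
    [0,0,0],
  ],
  jaw=[9.3,9.3,9.3,9.3,9.3],
)

```text
time: 11.23
ee_pos: [0.4818, 0.0705, 0.0895]
eef_rot: [-3.141, -0.036, -0.003]
ft_force: [0.5, -0.2, -0.9]
finger_gap: 0.0933
finger_force: 0.0
```

jog_arm(
  delta_pos=[
    [0,0,0],
    [0,0,0],
    [0,0,0],
    [0,0,0],
    [0,0,0],
  ],
  twist=[
    [0,0,0],
    [0,0,0],
    [0,0,0],
    [0,0,0],
    [0,0,0],
  ],
  jaw=[4,3,1,1,1],
  newtons=35,
)

```text
time: 11.65
ee_pos: [0.4823, 0.0709, 0.0921]
eef_rot: [-3.141, -0.036, -0.007]
ft_force: [-0.3, 0.0, 0.6]
finger_gap: 0.0643
finger_force: 0.0
```

jog_arm(
  delta_pos=[
    [0,0,0],
    [0,0,0],
    [0,0,0],
    [0,0,0],
    [0,0,0],
  ],
  twist=[
    [0,0,0],
    [0,0,0],
    [0,0,0],
    [0,0,0],
    [0,0,0],
  ],
  jaw=[1,1,1,1,1],
)

```text
time: 12.07
ee_pos: [0.4808, 0.0707, 0.0904]
eef_rot: [-3.141, -0.036, -0.0]
ft_force: [0.8, -0.1, -0.3]
finger_gap: 0.0309
finger_force: 0.0
```

jog_arm(
  delta_pos=[
    [0,0,0],
    [0,0,0],
    [0,0,0],
    [0,0,0],
    [0,0,0],
  ],
  twist=[
    [0,0,0],
    [0,0,0],
    [0,0,0],
    [0,0,0],
    [0,0,0],
  ],
  jaw=[1,1,1,1,1],
)

```text
time: 12.48
ee_pos: [0.4808, 0.0719, 0.0903]
eef_rot: [-3.14, -0.038, -0.0]
ft_force: [-0.7, 4.5, 0.1]
finger_gap: 0.0193
finger_force: 35.0
```

Run:
```python
from h import *
plan()
f=grab('wrist','w6')
```

```text
t 12.4833 tcp [0.4808 0.0719 0.0903] F [-0.74  4.54  0.1 ] gap 0.0193 ff 34.99953746795654
twist [-0.1 -0.   0. ]
```

jog_arm(
  delta_pos=[
    [0,0.5,0],
    [0,1.2,0],
    [0,2,0],
    [0,2.8,0],
    [0,3.6,0],
  ],
  twist=[
    [0,0,0],
    [0,0,0],
    [0,0,0],
    [0,0,0],
    [0,0,0],
  ],
  jaw=[1,1,1,1,1],
)

```text
time: 12.95
ee_pos: [0.4811, 0.036, 0.0902]
eef_rot: [-3.139, -0.038, 0.001]
ft_force: [-2.5, 8.0, 0.7]
finger_gap: 0.0194
finger_force: 35.0
```

jog_arm(
  delta_pos=[
    [0,0.8,0],
    [0,1.6,0],
    [0,2.2,0],
    [0,2.6,0],
    [0,2.8,0],
  ],
  twist=[
    [0,0,0],
    [0,0,0],
    [0,0,0],
    [0,0,0],
    [0,0,0],
  ],
  jaw=[1,1,1,1,1],
)

```text
time: 13.37
ee_pos: [0.4814, 0.0083, 0.0902]
eef_rot: [-3.139, -0.038, 0.002]
ft_force: [-1.9, 8.4, 1.4]
finger_gap: 0.0196
finger_force: 35.0
```

Run:
```python
from h import *
plan()
f=grab('wrist','w7'); cv2.imwrite('pics/w7b.png',f['frame'])
f=grab('top','t7'); g=grab('side','s7')
a=cv2.resize(f['frame'][180:235,205:285],None,fx=5,fy=5,interpolation=cv2.INTER_CUBIC)
b=cv2.resize(g['frame'][200:280,210:290],None,fx=5,fy=5,interpolation=cv2.INTER_CUBIC)
h=np.zeros((400,800,3),np.uint8); h[:275,:400]=a; h[:400,400:]=b; cv2.imwrite('pics/c7.png',h)
```

```text
t 13.3667 tcp [0.4814 0.0083 0.0902] F [-1.88  8.37  1.38] gap 0.0196 ff 35.00151872634888
twist [-0.1  0.1  0. ]
```

View pics/w7b.png

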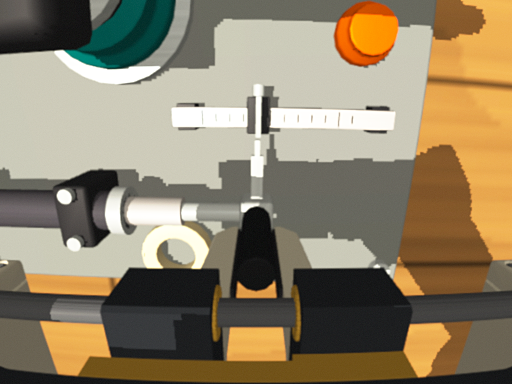

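View pics/c7.png

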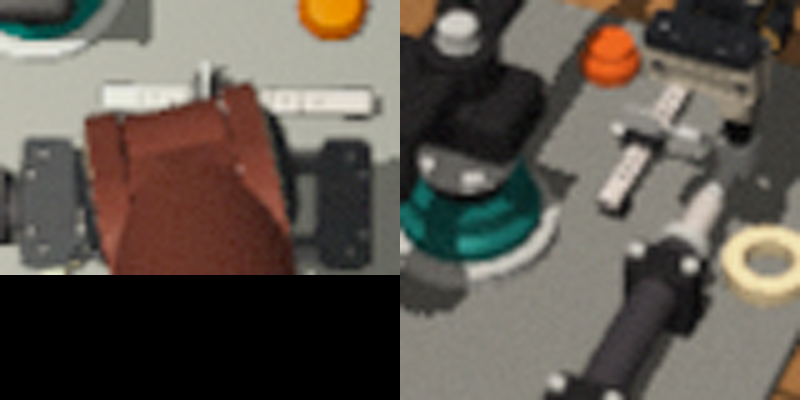

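The wrist view is clear: the fin stands at px (258, 85..130), the pointer at (257, 140..200). They're nearly aligned, so I'll measure the sub-pixel difference.

```bash
cat > al.py <<'E'
import sys
from h import *
A=np.array([[np.cos(.0200),-np.sin(.0200)],[np.sin(.0200),np.cos(.0200)]])
f=grab('wrist',sys.argv[1]); W=cloud(f); z=W[...,2]; g=f['frame'].mean(2)
print('cx',f['cx'],f['cy'],'fx',f['fx'])
K=np.array([[f['fx'],0,f['cx']],[0,f['fy'],f['cy']],[0,0,1.]]); C=-np.array(f['R']).T@f['t']
def ray(u,v,h):
    s=cv2.undistortPoints(np.array([[[u,v]]],float),K,np.array([f['k1'],0,0,0.])).ravel()
    d=np.array(f['R']).T@np.r_[s,1]; X=C+d*(h-C[2])/d[2]; return ((X[:2]-O)@A)*1000
for v in list(range(84,140,3))+list(range(140,204,3)):
    row=g[v,235:285]; h=np.nan_to_num(z[v,235:285])
    m=h>.045; u=np.flatnonzero(m)+235
    if len(u): c=(u[0]+u[-1])/2; hh=np.median(z[v,u]); print(v,u[0],u[-1],'h',round(hh,4),'tool xy',ray(c,v,hh).round(2),'edges',row[u[0]-235-2:u[-1]-235+3].round().astype(int).tolist())
E
python3 al.py w8
```

```text
cx 255.93435294509155 191.28850881675768 fx 295.96526319186273
99 256 260 h 0.0608 tool xy [ 11.52 -34.27] edges [107, 136, 229, 254, 254, 255, 255, 229, 94]
102 256 260 h 0.0603 tool xy [  9.66 -34.28] edges [104, 132, 226, 254, 254, 254, 255, 231, 94]
105 256 260 h 0.0609 tool xy [  7.8  -34.29] edges [103, 135, 226, 254, 254, 254, 255, 231, 96]
108 256 260 h 0.0602 tool xy [  5.91 -34.3 ] edges [98, 130, 225, 254, 254, 254, 255, 230, 97]
111 256 260 h 0.0611 tool xy [  4.06 -34.31] edges [97, 128, 225, 254, 254, 254, 254, 204, 78]
114 256 260 h 0.0602 tool xy [  2.13 -34.32] edges [96, 126, 223, 253, 254, 254, 253, 185, 69]
117 256 260 h 0.0614 tool xy [  0.29 -34.33] edges [94, 139, 241, 255, 254, 254, 253, 187, 69]
120 256 260 h 0.0606 tool xy [ -1.67 -34.34] edges [91, 141, 245, 255, 253, 254, 253, 187, 71]
123 256 260 h 0.0601 tool xy [ -3.63 -34.35] edges [91, 141, 245, 255, 253, 254, 253, 187, 69]
126 256 260 h 0.0605 tool xy [ -5.52 -34.36] edges [88, 138, 244, 255, 253, 254, 246, 152, 53]
129 256 260 h 0.0605 tool xy [ -7.46 -34.37] edges [87, 136, 243, 255, 254, 255, 243,
[... 2243 characters left out ...]
, 112, 142, 156, 161, 157, 158, 153, 152, 149, 154, 154, 154, 129, 104]
194 251 261 h 0.0538 tool xy [-54.41 -33.21] edges [106, 115, 140, 154, 153, 156, 151, 150, 147, 150, 152, 153, 150, 126, 105]
197 241 270 h 0.0511 tool xy [-57.6  -32.85] edges [100, 97, 97, 100, 107, 105, 107, 107, 107, 105, 111, 162, 235, 255, 254, 254, 253, 252, 251, 249, 232, 208, 197, 153, 111, 103, 107, 106, 109, 109, 107, 101, 102, 101]
200 240 271 h 0.0573 tool xy [-57.75 -32.87] edges [100, 100, 98, 99, 104, 106, 106, 108, 110, 110, 114, 111, 110, 109, 105, 104, 104, 101, 103, 101, 102, 105, 104, 103, 104, 104, 106, 109, 107, 107, 109, 108, 107, 103, 98, 99]
203 235 272 h 0.0619 tool xy [-58.39 -31.5 ] edges []
```

Pointer centred at col 257.0, fin at 258.0, 0.65 mm/px: draw about 0.7 mm more.

jog_arm(
  delta_pos=[
    [0,0.04,0],
    [0,0.07,0],
    [0,0.07,0],
    [0,0.07,0],
    [0,0.07,0],
  ],
  twist=[
    [0,0,0],
    [0,0,0],
    [0,0,0],
    [0,0,0],
    [0,0,0],
  ],
  jaw=[1,1,1,1,1],
)

```text
time: 13.98
ee_pos: [0.4814, 0.0084, 0.0902]
eef_rot: [-3.139, -0.039, 0.002]
ft_force: [-2.4, 7.8, 1.0]
finger_gap: 0.0193
finger_force: 35.0
```

```bash
python3 al.py w9 | grep -E '^(cx|120|126|129|132|143|146|149|167) '; python3 -c "
from h import *
plan()"
```

```text
cx 255.93435294509155 191.28850881675768 fx 295.96526319186273
120 256 259 h 0.0612 tool xy [ -1.63 -34.17] edges [98, 164, 247, 254, 254, 254, 245, 145]
126 256 259 h 0.0599 tool xy [ -5.58 -34.2 ] edges [97, 161, 246, 254, 254, 255, 236, 120]
129 256 259 h 0.0609 tool xy [ -7.42 -34.2 ] edges [93, 159, 246, 254, 254, 255, 234, 112]
132 256 259 h 0.0599 tool xy [ -9.48 -34.22] edges [85, 152, 244, 254, 253, 254, 230, 106]
143 255 258 h 0.0535 tool xy [-17.67 -33.59] edges [195, 214, 249, 255, 254, 254, 248, 221]
146 255 258 h 0.0534 tool xy [-19.75 -33.6 ] edges [194, 214, 248, 255, 254, 254, 247, 221]
149 255 258 h 0.0531 tool xy [-21.87 -33.61] edges [198, 224, 250, 254, 254, 254, 248, 221]
167 251 261 h 0.0538 tool xy [-34.48 -33.32] edges [93, 146, 246, 255, 253, 252, 252, 252, 251, 251, 251, 252, 254, 247, 180]
t 14.0333 tcp [0.4814 0.0084 0.0902] F [-1.31  7.85  0.56] gap 0.0192 ff 35.00199794769287
twist [-0.2  0.1  0.1]
```

jog_arm(
  delta_pos=[
    [0,0.04,0],
    [0,0.07,0],
    [0,0.07,0],
    [0,0.07,0],
    [0,0.07,0],
  ],
  twist=[
    [0,0,0],
    [0,0,0],
    [0,0,0],
    [0,0,0],
    [0,0,0],
  ],
  jaw=[1,1,1,1,1],
)

```text
time: 14.45
ee_pos: [0.4814, 0.0077, 0.0902]
eef_rot: [-3.139, -0.039, 0.002]
ft_force: [-1.5, 7.6, 1.7]
finger_gap: 0.0197
finger_force: 35.0
```

```bash
python3 al.py w10 | grep -E '^(cx|120|126|129|132|143|146|149|167) '; python3 -c "
from h import *
plan()"
```

```text
cx 255.93435294509155 191.28850881675768 fx 295.96526319186273
120 255 258 h 0.0609 tool xy [ -1.65 -34.15] edges [102, 164, 249, 255, 254, 255, 246, 148]
126 255 258 h 0.0608 tool xy [ -5.5  -34.17] edges [100, 162, 247, 254, 254, 255, 243, 140]
129 255 258 h 0.0608 tool xy [ -7.45 -34.18] edges [95, 161, 246, 254, 254, 255, 234, 113]
132 255 258 h 0.0613 tool xy [ -9.33 -34.19] edges [86, 154, 245, 254, 254, 255, 231, 107]
143 255 258 h 0.0539 tool xy [-17.61 -34.22] edges [196, 217, 249, 255, 254, 254, 248, 221]
146 255 258 h 0.0537 tool xy [-19.7  -34.23] edges [195, 216, 249, 255, 254, 254, 248, 222]
149 255 258 h 0.0541 tool xy [-21.72 -34.24] edges [198, 219, 249, 255, 254, 254, 248, 221]
167 251 261 h 0.0538 tool xy [-34.48 -33.95] edges [95, 144, 247, 255, 253, 252, 252, 252, 252, 251, 252, 252, 254, 248, 179]
t 14.5 tcp [0.4814 0.0077 0.0902] F [-1.31  7.97  1.07] gap 0.0194 ff 35.00219285488129
twist [-0.2  0.1  0.1]
```

Pointer at col 257.0, fin at 256.8: aligned to about 0.15 mm, with the grip firm and the lever at its stop. Handing in.

```bash
python3 -c "
from h import *
print(manip.finish_job())"
```

```text
the job is handed in; nothing more can be done
None
```

The job is handed in: the lever was pushed back firmly against its stop, and the gripper is holding the stop rod drawn out with its pointer within about 0.15 mm of the length mark's fin.

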